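# Switch off the hotplate and flip its flag to hot

## Robot

A 6-joint arm with a two-finger parallel gripper is mounted at the origin on the work surface. World frame = base frame: x ahead of the robot, y to its left, z up, the work surface at z = 0. Lengths are in m, angles in rad, forces in N, time in s.
With the tool pointing down it reaches from about 0.425 to 0.925 m from the base axis. Payload 12.5 kg.
Tool frame: the origin (TCP) lies between the finger pads; the fingertips stand bot.finger_overhang ahead of it and the grasp point (between the pads) lies 5 mm behind it (bot.finger_overhang is the distance from the TCP to the fingertips, in m); z points along the fingers, y is the line along which they close (so a half turn about z gives the same grasp; the last joint's range is limited). The gripper opens to 85 mm and grips with 20 to 120 N. Pads are 22 mm wide; open, the fingers measure 114 mm over their backs; the gripper's body (76 mm by 85 mm) begins 54 mm behind the grasp point. The pads swing forward as they close: fully open they stand 13 mm farther back than shut.
Start: joints at [-1.284, 0.491, 1.559, -0, 1.092, -0.106], TCP at [0.239, -0.577, 0.245] pointing down, gripper open.
Joint ranges: [-3.1, 3.1], [-0.84, 2.19], [0.05, 2.79], [-1.13, 4.28], [0.06, 2.93], [-2.69, 2.69]. Speed limits (rad/s): [2.22, 2.22, 2.79, 3.14, 3.14, 3.14].

## Interface

Orientations are given as a unit quaternion [w, x, y, z].
In Python, from station import bot gives the robot as it stands.
- The arm moves only by the shell command python3 -m jog 'ROWS' [OPENING]. ROWS is JSON, a list of rows, each a list of 4 numbers: the shift along the tool's x, y, z normalised to -1 to 1, where 1 is 0.15 m, then the turn about the tool's z normalised to -1 to 1, where 1 is 180 degrees. In form: [[tx, ty, tz, twist], ...]. A call has 1 to 12 rows; each row is the pose to reach, as a shift and turn from the pose commanded when the call began, along the tool's axes at that moment, turning the shorter way round; what a row does not reach only later rows make up. A row lasts 1/12 s, in which the tool goes at most 41.7 mm and 7.16 degrees, less where a joint would pass 70% of its speed; a pose out of reach is approached as far as the arm can. A call with a number of a shift or a turn outside -1 to 1 is refused whole. A call with a gripper value outside its range is refused whole. OPENING is the opening, from 0 (shut) to 1 (fully open), set as the call begins (- or left out, the last holds). The fingers move at their own pace and stop on an object; the grip force is fixed at half the most. Time passes only in rows, so rows that repeat a pose let the fingers close. It gives the time, the measured TCP pose, the force, the opening and the grip force at its end, in the units of the state.
- bot.get_state(): the state, without advancing time (a new reading comes with each control period).
- bot.get_image(name): name is "scene" or "top" or "wrist"; returns the picture (400x640x3 uint8, red, green, blue); there is no depth.
- bot.camera_model(name): a dict with "K" (3x3 intrinsics, pixels), "R" (3x3) and "t" (3): a world point X has camera coordinates R X + t; the wrist camera has in their place "mount" (4x4, takes a point from camera to tool coordinates, whose origin is the TCP and whose axes are the flange's). Camera axes: x right, y down, z forward; pixel columns grow to the right and rows downward; lengths in m; the calibration is good to about 2 mm. The wrist camera is an equidistant fisheye: a pixel r from the principal point sees the ray r / f radians off the axis. A picture is of the moment at which its call begins: read the wrist's pose just before it. camera_model takes no time and is no camera call.
- bot.job_done(): hands the job in; it is judged then, once.
Trained networks look in the newest picture that a camera, given by its name, has taken for a name from the list of things; names that differ only in an ending like _2 or _b are one class to them, and where a whole thing is asked for, a point or a joint stands for the part that bears it (a point fixed in the world has none). Each returns a list of dicts, best first, with "p" (0 to 1); they miss things now and then, are a little off and sometimes report something else, mostly with a low value. They report only what shows in the picture. A call takes as long as a camera call. They do not tell look-alikes from the thing itself.
- bot.cut_out(camera, name): "region" (400x640 bool, what is visible of it) and "xy" ([column, row] in pixels, amid what is visible of it).
- bot.spot_point(camera, name): "xy" ([column, row] in pixels: a listed point, or the origin of a listed thing).
The state is a dict: "time": time; "q": joint angles; "qvel": joint speeds; "joint_torque": joint torques, N m; "tool_pos": TCP position; "ee_rot": TCP orientation; "contact_force": force on the tool from outside, world axes, zero at the start; "ft_torque": the same for the moment, N m; "gripper_width": finger opening in m; "finger_force": force on a finger pad.
Only numpy, scipy, OpenCV 4.12 (cv2) and the standard library are available. Lean on these libraries where they do the work, as an engineer would, in place of code of your own. Each camera call takes 0.05 s, during which the arm holds its last target. There are 200 camera calls.

## Task

The heating run is over but the plate is still hot: press the standby button on the hotplate's control panel with a fingertip, then gently push the status flag over its pivot with a fingertip, without pinching it, until it lies fully down on its other rest with the hot-surface triangle facing up. Do not lift the flag's stand or shove it along the bench, and leave the beaker, the bottle, the cork ring and the tube rack where they are.

Things in the scene. Friction and masses are not known exactly. Their poses are not given: they have to be found in the camera images.
- hotplate: White bench hotplate stirrer, fixed, 190 wide, 285 deep, 110 mm high. Origin: under the middle of its front edge; x runs along its depth, away from the robot (turned up to 0.1 rad), z up. In front a control panel slopes 35 degrees from horizontal, looking up and to the robot; behind it (x 95 to 275 mm) lies the square heating plate, top 110 mm up, with the beaker on it.
- standby_top (a point): Centre of the outer face of the standby button: plain white round cap, 26 mm wide, in a black surround, at the right end of the sloping panel as seen from the robot. z points straight out of the panel; press along -z. Moves with the cap. 124 mm to its left is a black knob (34 mm wide, 18 mm high), not used; a dark display lies between.
- standby (a joint): Travel of the button in m: 0 released, 0.006 fully down. A spring returns it; fully down takes about 4 N. It counts as pressed from 0.0045 m on.
- flag_stand: Loose steel stand of the flag, 1 kg. Origin: centre of its underside; x points away from the robot, turned up to 0.3 rad. Base plate 180 (x) by 110 (y) by 6 mm. The pivot runs along y between two upright cheeks (36 mm in x, 120 mm high) at y = +-44 mm, with screw caps out to +-51 mm. Two rests for the flag: rubber-topped posts, 14 mm wide, at x = -45 and +45 mm, y = 0.
- flag_pivot (a point): Middle of the flag's pivot axis, 110 mm straight above the stand's origin. Does not move with the flag. The flag's middle plane passes through this axis.
- flag (a joint): Angle of the flag in rad. 0: level towards the robot (stand's -x), on the near rest, ring face up. pi/2: straight up. pi: level on the far (+x) rest, triangle up; it stops there. Starts at 0 to 0.12. The pivot is stiff: the flag stays at any angle where it is left and must be pushed all the way, with about 0.5 to 1 N at the free end.
- flag_tab (a point): Outer end of the flag, mid-width, mid-thickness, 100 mm from the pivot axis; moves with it. Flat white plate 4 mm thick, 76 mm wide to 86 mm from the axis, then a round tab 34 mm wide. Black outlines 1 mm high: ring on one face, triangle with heat waves on the other. At the start its outer 45 mm hang free, 100 mm above the base plate, so a finger can reach under the end from the robot's side.
- beaker: Glass beaker, 70 mm wide, 95 mm high, on the heating plate, its axis 130 to 160 mm behind the button along the hotplate's x. Origin: centre of its underside. Leave alone.
- bottle: Capped glass bottle, 66 mm wide, 135 mm high, behind the stand, its axis 165 to 190 mm beyond the pivot. Origin: centre of its underside. Leave alone.
- cork_ring: Flat cork flask ring, 84 mm wide, 30 mm high, on the bench near the robot. Origin: centre of its underside. Leave alone.
- tube_rack: Red rack, 130 by 64 mm, with eight blue-capped tubes, 112 mm high, on the far part of the bench. Origin: centre of its underside. Leave alone.
There are look-alikes about, which are no part of the job. There is more than one size of the flag_stand; the one meant has the size given above.

How it is judged:
On the way, in this order (a step that is already met when the one before it is completed fails the run):
1. the standby button is pressed in (value of joint standby above 0.0045 m), for 0.05 s.
2. the flag lies on its far rest (value of joint flag above 3.07 rad), for 0.2 s.
At the end, for the whole second after the job is handed in: Button pressed (4.5 of 6 mm) before the flip, then released; flag at rest on its far rest, triangle up (above 3.07 rad, within 4 degrees of flat); stand flat and within 25 mm, beaker, bottle, cork ring and tube rack upright and within 20 mm of where they were (value of joint flag above 3.07 rad and velocity of joint flag below 0.1 rad/s and value of joint standby below 0.002 m and distance of flag_stand from where it was at the start of the episode below 0.025 m and angle between flag_stand's own z axis and vertical below 0.03 rad and distance of each of beaker, bottle, cork_ring, tube_rack from where it was at the start of the episode below 0.02 m and angle between each of beaker, bottle, cork_ring, tube_rack's own z axis and vertical below 0.05 rad); the robot touches nothing.
It fails at once if the flag is pinched or forced (more than 30 N from the fingers) (contact force between the fingers and flag above 30 N).
It fails at once if the stand is lifted or tipped, or shoved more than 25 mm (height (world z) of flag_stand above 0.01 m or angle between flag_stand's own z axis and vertical above 0.15 rad or distance of flag_stand from where it was at the start of the episode above 0.025 m).
It fails at once if a bystander is shoved more than 20 mm, tipped, lifted or carried (distance of any of beaker, bottle, cork_ring, tube_rack from where it was at the start of the episode above 0.02 m or angle between any of beaker, bottle, cork_ring, tube_rack's own z axis and vertical above 0.25 rad).
It also fails if it takes over 51 s, if anything falls off the work surface, if the arm or the gripper's body presses on something with over 40 N, if the wrist force passes 120 N, or if a joint passes its speed limit or range.

## Working session

There is one attempt and no reset: what is moved stays moved. The work goes in short steps, Python scripts to look and compute and a shell command to move; the robot and the scene stay as the last step left them, time stands still between calls to the robot, and variables do not carry over. Pictures are saved under pics/ and viewed, at most 11 in all, crops included, and the job is handed in when it is done.

```bash
mkdir -p pics; ls; python3 - <<'E'
from station import bot
import cv2,numpy as np
s=bot.get_state();print(s['time'],s['tool_pos'],s['ee_rot'],bot.finger_overhang,s['gripper_width'])
ims=[]
for c in("scene","top"):
    im=bot.get_image(c);ims.append(im);cv2.imwrite(f'pics/{c}0.png',im[...,::-1])
    m=bot.camera_model(c);print(c,m['K'],m['R'],m['t'])
    for n in("standby_top","flag_pivot","flag_tab","flag_stand","hotplate","beaker","bottle","cork_ring","tube_rack"):
        print(n,[(np.round(d['xy']).tolist(),round(d['p'],2)) for d in bot.spot_point(c,n)])
m=bot.camera_model("wrist");print(m)
E
```

```text
pics
0.0 [ 0.23918882 -0.57718933  0.24474204] [-5.53657332e-04  9.80774574e-01  1.95143346e-01 -5.25672929e-05] 0.014 0.08574111676528864
scene [[520.24289358   0.         322.43492872]
 [  0.         520.24289358 198.99387218]
 [  0.           0.           1.        ]] [[-0.19207062  0.98137854 -0.00224544]
 [ 0.70668917  0.13672142 -0.6941885 ]
 [-0.6809547  -0.13492004 -0.71978975]] [ 0.16492548 -0.31864518  1.78820569]
standby_top [([410.0, 225.0], 0.61)]
flag_pivot [([330.0, 203.0], 0.95), ([264.0, 189.0], 0.87), ([338.0, 280.0], 0.64), ([240.0, 106.0], 0.61)]
flag_tab [([284.0, 106.0], 0.71), ([281.0, 159.0], 0.67), ([356.0, 197.0], 0.6)]
flag_stand [([329.0, 226.0], 0.92), ([265.0, 214.0], 0.9), ([242.0, 145.0], 0.63)]
hotplate [([428.0, 245.0], 0.89)]
beaker [([423.0, 273.0], 0.67)]
bottle [([230.0, 256.0], 0.8)]
cork_ring [([350.0, 181.0], 0.87)]
tube_rack [([336.0, 282.0], 0.81)]
top [[437.09829804   0.         315.3993961 ]
 [  0.         437.09829804 201.52271956]
 [  0.           0.           1.        ]] [[-0.02453328 -0.99930307 -0.02813353]
 [-0.99481359  0.02718251 
[... 357 characters left out ...]
1.0, 306.0], 0.61)]
hotplate [([211.0, 202.0], 0.97), ([308.0, 278.0], 0.4)]
beaker [([206.0, 120.0], 0.73)]
bottle [([398.0, 139.0], 0.69)]
cork_ring [([309.0, 277.0], 0.79)]
tube_rack []
{'K': array([[309.70691629,   0.        , 322.4823393 ],
       [  0.        , 309.70691629, 204.63497041],
       [  0.        ,   0.        ,   1.        ]]), 'mount': array([[-5.42786396e-04, -9.63158697e-01, -2.68933133e-01,
         6.90383656e-02],
       [ 9.99999840e-01, -4.80328880e-04, -2.98042006e-04,
         1.36628816e-04],
       [ 1.57885399e-04, -2.68933252e-01,  9.63158804e-01,
        -1.29523547e-01],
       [ 0.00000000e+00,  0.00000000e+00,  0.00000000e+00,
         1.00000000e+00]])}
```

View pics/scene0.png

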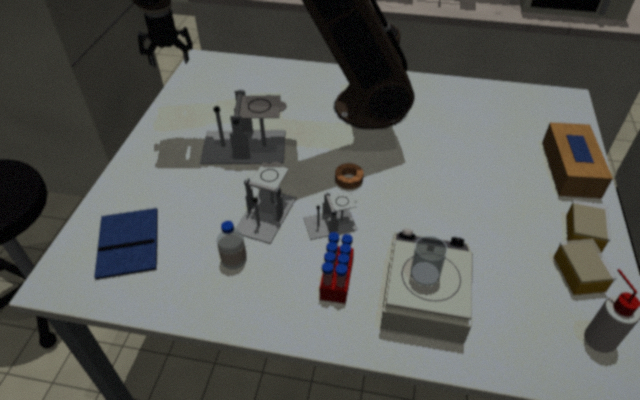

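View pics/top0.png

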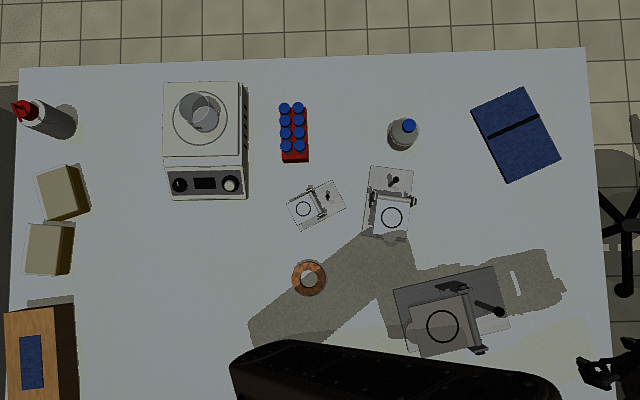

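The top view shows the hotplate with its button at about (231,184). The candidate stand is the middle one, at (390,200), with the bottle behind it at (403,132); there is a smaller stand at (315,203) and a larger one at (445,320). Next I compute positions and check sizes.

```bash
cat > h.py <<'E'
from station import bot
import numpy as np,cv2
from scipy.spatial.transform import Rotation as Ro
def rot(): 
    q=bot.get_state()['ee_rot'];return Ro.from_quat([q[1],q[2],q[3],q[0]]).as_matrix()
def ray(cam,uv,pose=None):
    m=bot.camera_model(cam);K=m['K'];x=(uv[0]-K[0,2])/K[0,0];y=(uv[1]-K[1,2])/K[1,1]
    if cam!='wrist':
        d=m['R'].T@np.array([x,y,1]);return -m['R'].T@m['t'],d/np.linalg.norm(d)
    R,p=pose;r=np.hypot(x,y);d=np.array([x*np.sinc(r/np.pi),y*np.sinc(r/np.pi),np.cos(r)])
    M=m['mount'];return R@M[:3,3]+p,R@M[:3,:3]@d
def atz(cam,uv,z,pose=None):
    o,d=ray(cam,uv,pose);return o+d*(z-o[2])/d[2]
def proj(cam,X,pose=None):
    m=bot.camera_model(cam);K=m['K'];X=np.asarray(X,float)
    if cam!='wrist': c=m['R']@X+m['t'];return K[0,0]*c[:2]/c[2]+K[:2,2]
    R,p=pose;M=m['mount'];c=M[:3,:3].T@(R.T@(X-p)-M[:3,3]);th=np.arctan2(np.hypot(c[0],c[1]),c[2])
    return K[0,0]*th*c[:2]/np.hypot(c[0],c[1])+K[:2,2]
def tri(rs):
    A=0;b=0
    for o,d in rs: P=np.eye(3)-np.outer(d,d);A=A+P;b=b+P@o
    return np.linalg.solve(A,b)
def pose(): return rot(),np.array(bot.get_state()['tool_pos'])
E
python3 - <<'E'
from h import *
np.set_printoptions(precision=3,suppress=True)
print('piv',tri([ray('top',(391,200)),ray('scene',(264,189))]), atz('top',(391,200),.11))
print('tilt plate corners',[atz('top',p,.006) for p in((370,165),(413,168),(409,241),(362,236))])
print('hot top corners',[atz('top',p,.11) for p in((163,83),(240,82),(240,156),(163,156))])
print('button',atz('top',(231,184),.07),'knob',atz('top',(180,185),.07))
print('front',[atz('top',p,.03) for p in((168,199),(245,199))])
for n,uv,z in(('beaker',(206,120),.11),('bottle top',(408,126),.135),('cork',(309,277),.015),('rack',(295,135),.1)):print(n,atz('top',uv,z))
print('flag tab',atz('top',(388,240),.11))
E
```

```text
piv [ 0.554 -0.216  0.1  ] [ 0.553 -0.216  0.11 ]
tilt plate corners [array([ 0.655, -0.181,  0.006]), array([ 0.644, -0.29 ,  0.006]), array([ 0.459, -0.271,  0.006]), array([ 0.475, -0.155,  0.006])]
hot top corners [array([0.848, 0.314, 0.11 ]), array([0.844, 0.13 , 0.11 ]), array([0.666, 0.131, 0.11 ]), array([0.672, 0.312, 0.11 ])]
button [0.607 0.161 0.07 ] knob [0.608 0.285 0.07 ]
front [array([0.579, 0.329, 0.03 ]), array([0.574, 0.135, 0.03 ])]
beaker [0.755 0.211 0.11 ]
bottle top [ 0.718 -0.257  0.135]
cork [ 0.377 -0.02   0.015]
rack [0.715 0.002 0.1  ]
flag tab [ 0.462 -0.205  0.11 ]
```

```bash
python3 -m jog '[[0,0,-0.7,0],[0,0,-0.7,0],[0,0,-0.7,0],[1,-1,-0.7,-0.375],[1,-1,-0.7,-0.375],[1,-1,-0.7,-0.375],[1,-1,-0.7,-0.375],[1,-1,-0.7,-0.375],[1,-1,-0.7,-0.375],[1,-1,-0.7,-0.375],[1,-1,-0.7,-0.375],[1,-1,-0.7,-0.375]]' 0
```

```text
time: 2.0
tool_pos: [0.3206, -0.381, 0.3506]
ee_rot: [0.0, 0.723, 0.691, -0.0]
contact_force: [-0.0, 1.0, 0.0]
gripper_width: 0.0
finger_force: 0.0
```

```bash
python3 -m jog '[[0.3,1,0,0],[0.3,1,0,0],[0.3,1,0,0],[0.3,1,0,0],[0.3,1,0,0],[0.3,1,0,0]]' && python3 - <<'E'
from h import *
P=pose();im=bot.get_image('wrist');cv2.imwrite('pics/w1.png',im[...,::-1]);np.savez('w1.npz',R=P[0],p=P[1])
print(P[1])
for n in("flag_pivot","flag_tab","flag_stand"):print(n,[(np.round(d['xy']).tolist(),round(d['p'],2)) for d in bot.spot_point('wrist',n)])
E
```

```text
time: 2.5
tool_pos: [0.4736, -0.3437, 0.3497]
ee_rot: [-0.0, 0.725, 0.689, -0.0]
contact_force: [-0.5, -0.1, -0.6]
gripper_width: -0.0002
finger_force: 0.0
[ 0.47361592 -0.34369897  0.34965635]
flag_pivot [([165.0, 214.0], 0.95), ([385.0, 72.0], 0.64)]
flag_tab [([299.0, 59.0], 0.94), ([133.0, 97.0], 0.7)]
flag_stand [([215.0, 188.0], 0.87), ([371.0, 83.0], 0.72)]
```

View pics/w1.png

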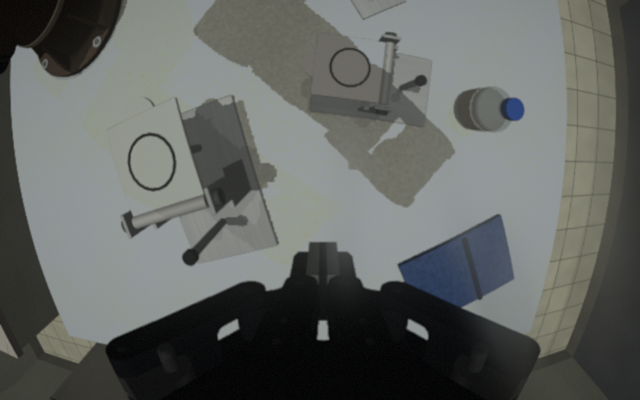

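```bash
python3 -m jog '[[1,0.35,0,0],[1,0.35,0,0],[1,0.35,0,0],[1,0.35,0,0],[1,0.35,0,0],[1,0.35,0,0]]' && python3 -m jog '[[1,0,0,0],[1,0,0,0],[1,0,0,0],[1,0,0,0],[1,0,0,0]]' && python3 -m jog '[[0.6,0,0,-0.016],[0.6,0,0,-0.016],[0.6,0,0,-0.016],[0.6,0,0,-0.016]]'  && python3 - <<'E'
from h import *
P=pose();im=bot.get_image('wrist');cv2.imwrite('pics/w2.png',im[...,::-1]);np.savez('w2.npz',R=P[0],p=P[1])
print(P[1])
for n in("standby_top","hotplate"):print(n,[(np.round(d['xy']).tolist(),round(d['p'],2)) for d in bot.spot_point('wrist',n)])
E
```

```text
time: 3.2
tool_pos: [0.5328, -0.1966, 0.3508]
ee_rot: [0.0, 0.725, 0.689, 0.0]
contact_force: [0.4, -0.7, -0.0]
gripper_width: -0.0001
finger_force: 0.0
time: 3.62
tool_pos: [0.5404, -0.0454, 0.3508]
ee_rot: [0.0, 0.725, 0.689, 0.0]
contact_force: [-0.1, 1.2, -0.8]
gripper_width: 0.0
finger_force: 0.0
time: 3.95
tool_pos: [0.5456, 0.0424, 0.3504]
ee_rot: [0.0, 0.708, 0.706, 0.0]
contact_force: [-0.1, -0.1, -1.1]
gripper_width: 0.0
finger_force: 0.0
[0.5456263 0.0424225 0.3504348]
standby_top [([365.0, 76.0], 0.59)]
hotplate [([433.0, 184.0], 0.69), ([341.0, 46.0], 0.55), ([222.0, 200.0], 0.54)]
```

View pics/w2.png

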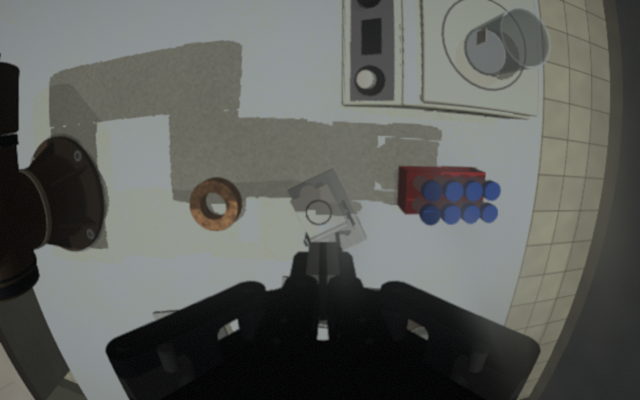

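w1 shows the flag with its pivot at (385,72) and the tab end at about (305,63). In w2 the white button cap is at (368,79) and the fingertip at (322,245).

```bash
python3 - <<'E'
from h import *
np.set_printoptions(precision=4,suppress=True)
w=np.load('w2.npz');P=(w['R'],w['p'])
for uv in((366,78),(368,79)):print('button',tri([ray('wrist',uv,P),ray('top',(231,184))]),atz('wrist',uv,.07,P))
w=np.load('w1.npz');P=(w['R'],w['p'])
print('pivot',tri([ray('wrist',(385,72),P),ray('top',(391,200)),ray('scene',(264,189))]),atz('wrist',(385,72),.11,P),'tab',atz('wrist',(303,62),.115,P))
print('finger', P[1])
E
python3 -m jog '[[0.42,0.1,0.6,0],[0.42,0.1,0.6,0],[0.42,0.1,0.6,0],[0.42,0.1,0.6,0],[0.42,0.1,0.6,0]]'
python3 - <<'E'
from h import *
np.set_printoptions(precision=4,suppress=True)
P=pose();im=bot.get_image('wrist');cv2.imwrite('pics/w3.png',im[...,::-1]);np.savez('w3.npz',R=P[0],p=P[1])
print(P[1])
for d in bot.cut_out('wrist','standby_top')+bot.spot_point('wrist','standby_top'):print(d['xy'],d['p'],atz('wrist',d['xy'],.07,P))
E
```

```text
button [ 0.6169  0.1793 -0.0118] [0.6039 0.168  0.07  ]
button [0.6161 0.1756 0.0046] [0.6065 0.1667 0.07  ]
pivot [ 0.5553 -0.2167  0.1013] [ 0.555 -0.219  0.11 ] tab [ 0.4589 -0.2047  0.115 ]
finger [ 0.4736 -0.3437  0.3497]
time: 4.52
tool_pos: [0.5609, 0.104, 0.2596]
ee_rot: [-0.001, 0.708, 0.706, -0.001]
contact_force: [0.2, -0.2, 0.6]
gripper_width: 0.0002
finger_force: 0.0
[0.5609 0.104  0.2596]
[363.5, 122.3] 0.65 [0.6037 0.1705 0.07  ]
[362.4, 124.0] 0.72 [0.6025 0.1687 0.07  ]
```

View pics/w3.png

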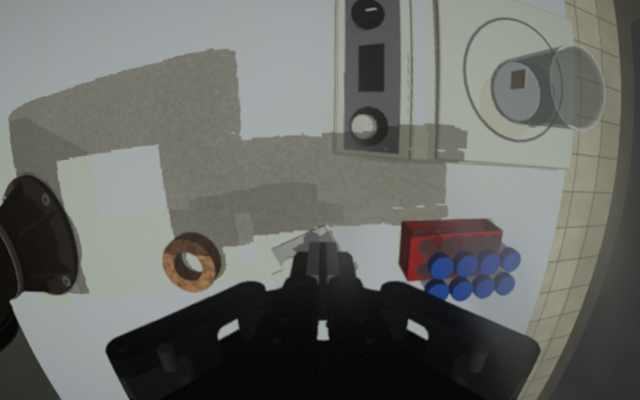

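The button cap sits at (364,125) in w3, right end of the panel. I go above it for a closer look.

```bash
python3 -m jog '[[0.43,0.25,0,0],[0.43,0.25,0,0],[0.43,0.25,0.4,0],[0.43,0.25,0.8,0],[0.43,0.25,0.85,0],[0.43,0.25,0.85,0],[0.43,0.25,0.85,0]]'
python3 - <<'E'
from h import *
np.set_printoptions(precision=4,suppress=True)
P=pose();im=bot.get_image('wrist');cv2.imwrite('pics/w4.png',im[...,::-1]);np.savez('w4.npz',R=P[0],p=P[1])
print(P[1])
w=np.load('w3.npz');P3=(w['R'],w['p'])
for d in bot.cut_out('wrist','standby_top')+bot.spot_point('wrist','standby_top'):print(d['xy'],d['p'],atz('wrist',d['xy'],.07,P),tri([ray('wrist',d['xy'],P),ray('wrist',(364,125),P3)]))
E
```

```text
time: 5.25
tool_pos: [0.5986, 0.1687, 0.1327]
ee_rot: [-0.001, 0.708, 0.706, -0.001]
contact_force: [0.3, -0.5, 0.6]
gripper_width: 0.0
finger_force: 0.0
[0.5986 0.1687 0.1327]
[331.7, 223.3] 0.66 [0.6053 0.1706 0.07  ] [0.6055 0.1676 0.0611]
[324.3, 229.8] 0.72 [0.6004 0.1661 0.07  ] [0.6018 0.1683 0.0776]
```

View pics/w4.png

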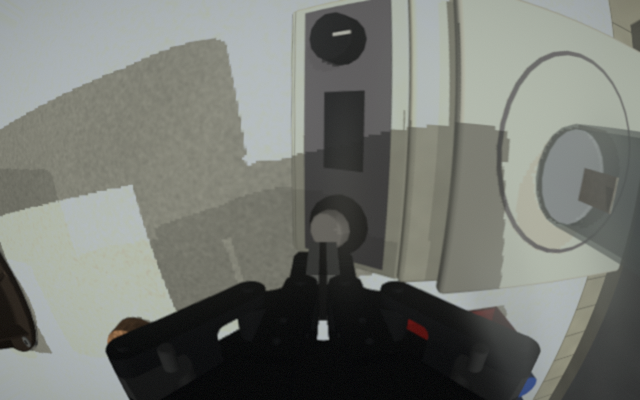

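```bash
python3 -m jog '[[0,0,0.2,0],[0,0,0.26,0],[0,0,0.28,0],[0,0,0.28,0]]';python3 -m jog '[[0,0.007,0.01,0],[0,0.014,0.02,0],[0,0.021,0.03,0],[0,0.021,0.03,0]]'
```

```text
time: 5.73
tool_pos: [0.5987, 0.1695, 0.0916]
ee_rot: [0.0, 0.708, 0.706, 0.0]
contact_force: [-1.5, -1.2, 0.7]
gripper_width: -0.0002
finger_force: 0.6
time: 6.07
tool_pos: [0.6022, 0.1696, 0.0869]
ee_rot: [0.0, 0.708, 0.706, 0.001]
contact_force: [-0.3, -1.2, 4.2]
gripper_width: -0.0002
finger_force: 2.0
```

```bash
python3 -m jog '[[0,0.01,0.015,0],[0,0.01,0.015,0]]';python3 -m jog '[[0,0.01,0.015,0],[0,0.01,0.015,0]]';python3 -m jog '[[0,0.01,0.015,0],[0,0.01,0.015,0]]'
```

```text
time: 6.23
tool_pos: [0.6031, 0.1697, 0.086]
ee_rot: [0.0, 0.708, 0.706, 0.0]
contact_force: [-10.5, -2.6, 23.3]
gripper_width: -0.0003
finger_force: 12.3
time: 6.4
tool_pos: [0.6037, 0.1697, 0.0853]
ee_rot: [-0.0, 0.708, 0.706, -0.0]
contact_force: [-20.2, -2.5, 41.5]
gripper_width: 0.0005
finger_force: 22.6
time: 6.57
tool_pos: [0.6043, 0.1698, 0.0848]
ee_rot: [-0.001, 0.708, 0.706, -0.001]
contact_force: [-30.5, -4.8, 60.5]
gripper_width: -0.0001
finger_force: 33.4
```

The button bottomed out after about 6 mm, with force building at the end. I retreat and move to the flag.

```bash
python3 -m jog '[[0,-0.09,-0.13,0],[0,-0.12,-0.4,0],[0,-0.12,-0.9,0],[0,-0.12,-0.9,0],[-1,-0.6,-0.95,0.2],[-1,-0.6,-0.95,0.3],[-1,-0.6,-0.95,0.3],[-1,-0.6,-0.95,0.3],[-1,-0.6,-0.95,0.3],[-1,-0.6,-0.95,0.3],[-1,-0.6,-0.95,0.3]]'; python3 - <<'E'
from h import *
R,p=pose();d=R.T@(np.array([.395,-.198,.235])-p);print(p,d/.15,R[:,0])
E
```

```text
time: 7.48
tool_pos: [0.5159, 0.0189, 0.2226]
ee_rot: [0.0, 0.942, 0.336, 0.001]
contact_force: [-0.1, 1.2, -0.1]
gripper_width: -0.0003
finger_force: 0.0
[0.51588104 0.01894012 0.22255352] [-1.53911359  0.61000457 -0.08384973] [0.77432019 0.63279328 0.00095169]
```

```bash
python3 -m jog '[[-0.9,0.3,0,0.1],[-0.9,0.3,0,0.257],[-0.9,0.5,0,0.257],[-0.9,0.6,0,0.257],[-0.9,0.6,0,0.257],[-0.9,0.6,0,0.257],[-0.9,0.6,0,0.257],[-0.9,0.6,0,0.257]]'; python3 - <<'E'
from h import *
R,p=pose();print(p,(R.T@(np.array([.395,-.198,.235])-p))/.15,R[:,0])
im=bot.get_image('wrist');cv2.imwrite('pics/w5.png',im[...,::-1]);np.savez('w5.npz',R=R,p=p)
for n in("flag_pivot","flag_tab","flag_stand"):
  for d in bot.spot_point('wrist',n): print(n,np.round(d['xy']),round(d['p'],2),atz('wrist',d['xy'],{'flag_stand':0}.get(n,.113),(R,p)))
E
```

```text
time: 8.15
tool_pos: [0.4695, -0.1361, 0.2222]
ee_rot: [0.0, 0.998, -0.059, 0.0]
contact_force: [0.1, -0.3, 0.2]
gripper_width: -0.0003
finger_force: 0.0
[ 0.46953586 -0.13613286  0.222185  ] [-0.44494853  0.46799257 -0.08562063] [ 9.93073339e-01 -1.17494377e-01  6.43902007e-04]
flag_pivot [204. 118.] 0.78 [ 0.55426345 -0.05024397  0.113     ]
flag_pivot [547. 352.] 0.76 [ 0.23466431 -0.40765946  0.113     ]
flag_tab [405. 214.] 0.97 [ 0.45632773 -0.2030608   0.113     ]
flag_tab [156. 164.] 0.71 [0.52478562 0.00117514 0.113     ]
flag_stand [230. 119.] 0.91 [ 5.55528459e-01 -3.85406818e-02  5.55111512e-17]
flag_stand [390.  98.] 0.83 [ 0.55639859 -0.22289053  0.        ]
flag_stand [493. 287.] 0.6 [ 2.85318053e-01 -3.67001213e-01  5.55111512e-17]
```

View pics/w5.png

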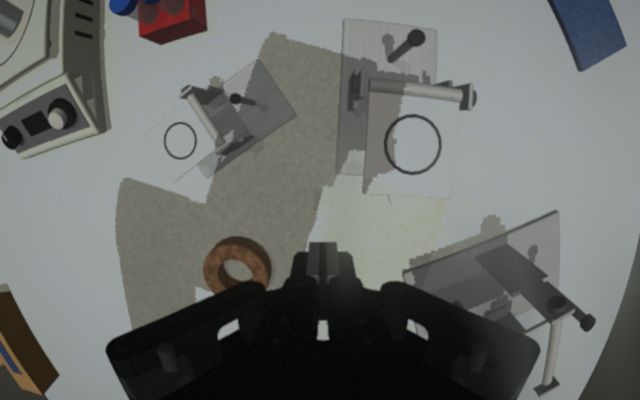

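w5 shows the real flag ring-face up, with its tab at (405,214) and the pivot at about (419,92). I line up in front of the tab and descend.

```bash
python3 -m jog '[[-0.31,0.44,0,0.01],[-0.31,0.44,0,0.01],[-0.31,0.44,0,0.01],[-0.31,0.44,0.3,0.01],[-0.31,0.44,0.6,0.01],[-0.31,0.44,0.8,0.01],[-0.31,0.44,0.8,0.01],[-0.31,0.44,0.8,0.01]]'; python3 - <<'E'
from h import *
R,p=pose();print(p,R[:,0])
im=bot.get_image('wrist');cv2.imwrite('pics/w6.png',im[...,::-1]);np.savez('w6.npz',R=R,p=p)
for d in bot.spot_point('wrist','flag_tab'): print(np.round(d['xy']),round(d['p'],2),[R.T@(atz('wrist',d['xy'],z,(R,p))-p) for z in(.11,.12)])
E
```

```text
time: 9.02
tool_pos: [0.4155, -0.1955, 0.1015]
ee_rot: [-0.001, 0.997, -0.072, -0.002]
contact_force: [-0.1, -0.2, 0.7]
gripper_width: 0.0
finger_force: 0.0
[ 0.41545906 -0.19551721  0.10151127] [ 0.98956756 -0.14403133 -0.00331843]
[ 12. 144.] 0.98 [array([ 0.07294986, -0.18550889, -0.0084519 ]), array([ 0.07262359, -0.17017352, -0.01847394])]
[328. 187.] 0.78 [array([ 0.0426221 ,  0.00175117, -0.00863286]), array([ 0.04480631,  0.00158543, -0.01863992])]
```

View pics/w6.png

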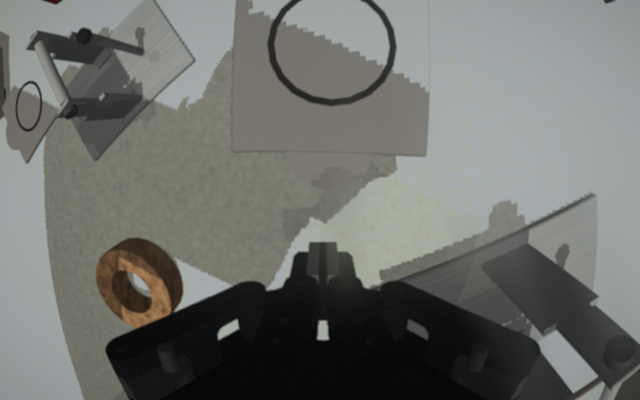

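```bash
python3 -m jog '[[0.15,0.01,0,0],[0.18,0.01,0,0],[0.18,0.01,0,0]]'; python3 -m jog '[[0.01,0,0,0],[0.02,0,0,0],[0.02,0,0,0]]'; python3 -m jog '[[0.01,0,0,0],[0.02,0,0,0],[0.02,0,0,0]]'
```

```text
time: 9.37
tool_pos: [0.4438, -0.2019, 0.1041]
ee_rot: [0.001, 0.997, -0.072, 0.002]
contact_force: [-0.0, 0.3, -0.9]
gripper_width: -0.0002
finger_force: 0.0
time: 9.62
tool_pos: [0.445, -0.2017, 0.1026]
ee_rot: [0.0, 0.997, -0.073, 0.0]
contact_force: [-1.0, 0.1, 0.7]
gripper_width: 0.0001
finger_force: 0.0
time: 9.87
tool_pos: [0.4471, -0.2017, 0.1018]
ee_rot: [-0.001, 0.997, -0.073, -0.001]
contact_force: [-5.1, 0.5, 0.7]
gripper_width: -0.0
finger_force: 2.4
```

Contact at the tab end, about 5 N. Now I lift by friction, following the arc.

```bash
python3 -m jog '[[0.003,0,-0.01,0],[0.004,0,-0.025,0],[0.006,0,-0.04,0],[0.008,0,-0.06,0],[0.01,0,-0.08,0]]'; python3 - <<'E'
from h import *
R,p=pose()
im=bot.get_image('wrist');cv2.imwrite('pics/w7.png',im[...,::-1]);print(p)
for d in bot.spot_point('wrist','flag_tab'): print(np.round(d['xy']),round(d['p'],2),[R.T@(atz('wrist',d['xy'],z,(R,p))-p) for z in(.11,.12,.13)])
E
```

```text
time: 10.28
tool_pos: [0.4482, -0.2018, 0.1137]
ee_rot: [-0.001, 0.997, -0.073, -0.002]
contact_force: [-6.3, 1.5, 0.6]
gripper_width: -0.0004
finger_force: 3.0
[ 0.44817185 -0.20179497  0.11367652]
[ 25. 185.] 0.65 [array([ 0.04526818, -0.19313841,  0.00375362]), array([ 0.04705351, -0.17862998, -0.00627136]), array([ 0.04883884, -0.16412155, -0.01629635])]
[321. 258.] 0.6 [array([ 0.00536402, -0.00097021,  0.00365799]), array([ 0.01015087, -0.0009163 , -0.0063598 ]), array([ 0.01493771, -0.00086238, -0.01637759])]
[324.  64.] 0.19 [array([0.09326771, 0.00045138, 0.00333209]), array([ 0.09144261,  0.00039836, -0.00666119]), array([ 0.08961751,  0.00034535, -0.01665447])]
```

View pics/w7.png

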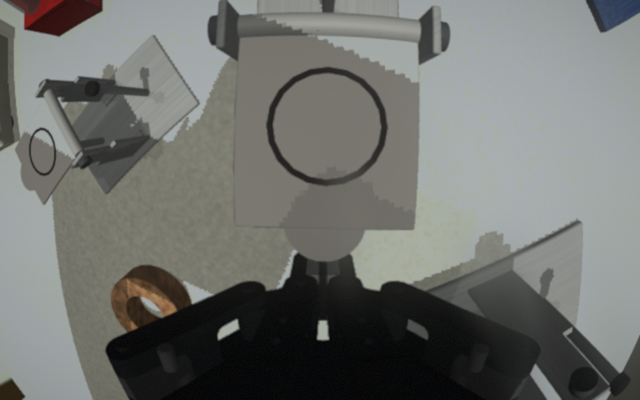

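```bash
cat >> h.py <<'E'
def zw(a,b,P,w=.076):
    o,d1=ray('wrist',a,P);_,d2=ray('wrist',b,P)
    k=w/np.linalg.norm(d1/d1[2]-d2/d2[2]);return o-(d1/d1[2]+d2/d2[2])/2*k
E
python3 - <<'E'
from h import *
import numpy as np
w=np.load('w6.npz')
print('before end86',zw((232,152),(427,157),(w['R'],w['p'])))
P=pose();print('now',zw((235,223),(415,229),P),'hinge side',zw((238,36),(420,52),P), P[1])
E
```

```text
before end86 [ 0.47124485 -0.20630285  0.11433325]
now [ 0.47418344 -0.2065676   0.12377183] hinge side [ 0.54981429 -0.21924974  0.11624477] [ 0.44835763 -0.20186883  0.11397279]
```

The flag is rising with the finger (the 86 mm line went from 114 to 124 mm). I continue along the arc.

```bash
python3 -m jog '[[0.01,0,-0.03,0],[0.02,0,-0.06,0],[0.03,0,-0.09,0],[0.04,0,-0.12,0],[0.055,0,-0.155,0],[0.07,0,-0.185,0],[0.085,0,-0.215,0],[0.1,0,-0.245,0],[0.12,0,-0.27,0]]'; python3 - <<'E'
from h import *
R,p=pose()
im=bot.get_image('wrist');cv2.imwrite('pics/w8.png',im[...,::-1]);print(p)
E
```

```text
time: 11.13
tool_pos: [0.4659, -0.2045, 0.1546]
ee_rot: [-0.001, 0.997, -0.073, -0.002]
contact_force: [-11.0, 1.0, 5.8]
gripper_width: 0.0002
finger_force: 5.0
[ 0.46585068 -0.20449095  0.15459737]
```

View pics/w8.png

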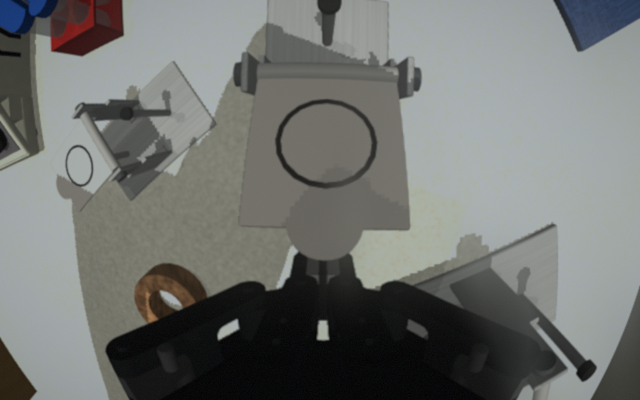

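The flag tilts well and the tab rests on the fingertip at (323,258). I check its angle and the stand position.

```bash
python3 - <<'E'
from h import *
P=pose();a=zw((239,223),(410,229),P);b=zw((237,74),(420,78),P,.102);print(a,b,np.arctan2(a[2]-.11,np.hypot(*(a-b)[:2])))
print([atz('wrist',uv,.11,P) for uv in((328,72),)])
E
```

```text
[ 0.49001101 -0.20884008  0.15834139] [ 0.56060269 -0.22167605  0.11363509] 0.5928940103463838
[array([ 0.56137488, -0.22130099,  0.11      ])]
```

Angle is 0.59 rad and the stand has slid about 6 mm. I let the finger lead upwards from here to avoid wedging.

```bash
python3 -m jog '[[-0.01,0,-0.03,0],[0.01,0,-0.07,0],[0.04,0,-0.11,0],[0.08,0,-0.15,0],[0.12,0,-0.18,0],[0.16,0,-0.21,0],[0.2,0,-0.23,0],[0.25,0,-0.25,0],[0.3,0,-0.265,0]]'; python3 - <<'E'
from h import *
R,p=pose()
im=bot.get_image('wrist');cv2.imwrite('pics/w9.png',im[...,::-1]);print(p)
for n in("flag_pivot","flag_tab"):
  for d in bot.spot_point('wrist',n): print(n,np.round(d['xy']),round(d['p'],2),atz('wrist',d['xy'],.11 if 'p'==n[5] else .2,(R,p)))
E
```

```text
time: 11.93
tool_pos: [0.5128, -0.2117, 0.1946]
ee_rot: [0.0, 0.997, -0.073, 0.0]
contact_force: [-0.4, 0.1, 0.3]
gripper_width: -0.0001
finger_force: 0.5
[ 0.5128409  -0.21167696  0.19461226]
flag_pivot [324. 151.] 0.71 [ 0.55993014 -0.21934472  0.11      ]
flag_pivot [130. 189.] 0.61 [ 0.55812806 -0.05972481  0.11      ]
flag_tab [323. 258.] 0.87 [ 0.52232615 -0.21307609  0.2       ]
flag_tab [ 96. 227.] 0.58 [ 0.55189959 -0.09664794  0.2       ]
```

Angle is about 1.2 rad, pivot at (0.560,-0.219), and forces are low. I push over the top.

```bash
python3 -m jog '[[0.05,0,0,0],[0.1,0,0,0],[0.15,0,0,0],[0.2,0,0,0],[0.25,0,0,0],[0.3,0,0,0],[0.34,0,0,0],[0.38,0,0.01,0],[0.42,0,0.02,0],[0.46,0,0.03,0]]'; python3 - <<'E'
from h import *
R,p=pose()
im=bot.get_image('wrist');cv2.imwrite('pics/w10.png',im[...,::-1]);print(p)
for n in("flag_pivot","flag_tab"):
  for d in bot.spot_point('wrist',n): print(n,np.round(d['xy']),round(d['p'],2),atz('wrist',d['xy'],.11 if 'p'==n[5] else .2,(R,p)))
E
```

```text
time: 12.92
tool_pos: [0.5807, -0.2216, 0.1896]
ee_rot: [-0.0, 0.997, -0.073, -0.0]
contact_force: [-1.2, 0.6, -0.0]
gripper_width: 0.0
finger_force: 0.3
[ 0.58072083 -0.22163252  0.18955105]
flag_pivot [141. 261.] 0.74 [ 0.56462813 -0.06189942  0.11      ]
flag_pivot [323. 249.] 0.65 [ 0.55740786 -0.2183201   0.11      ]
flag_tab [329. 229.] 0.79 [ 0.60541303 -0.22760642  0.2       ]
flag_tab [107. 287.] 0.64 [ 0.58694868 -0.10375552  0.2       ]
```

```bash
python3 -m jog '[[0.04,0,0.015,0],[0.085,0,0.04,0],[0.127,0,0.07,0],[0.155,0,0.1,0],[0.185,0,0.135,0],[0.207,0,0.167,0],[0.23,0,0.2,0],[0.245,0,0.235,0],[0.26,0,0.27,0],[0.267,0,0.3,0]]'; python3 -m jog '[[0,0,0.03,0],[0,0,0.06,0],[0,0,0.08,0],[0,0,0.09,0]]'
```

```text
time: 13.9
tool_pos: [0.62, -0.2274, 0.1441]
ee_rot: [0.0, 0.997, -0.073, -0.0]
contact_force: [0.7, -0.0, 1.2]
gripper_width: 0.0003
finger_force: 0.2
time: 14.23
tool_pos: [0.6197, -0.2274, 0.1308]
ee_rot: [-0.0, 0.997, -0.073, -0.0]
contact_force: [-0.1, -0.6, 1.1]
gripper_width: 0.0002
finger_force: 0.2
```

```bash
python3 -m jog '[[0,0,0.01,0],[0,0,0.015,0],[0,0,0.015,0]]'; python3 -m jog '[[0,0,0.008,0],[0,0,0.008,0]]'; python3 -m jog '[[0,0,0.006,0],[0,0,0.006,0]]'
```

```text
time: 14.48
tool_pos: [0.6198, -0.2274, 0.1291]
ee_rot: [0.0, 0.997, -0.073, 0.0]
contact_force: [0.6, -0.3, 0.2]
gripper_width: 0.0001
finger_force: 0.0
time: 14.65
tool_pos: [0.6198, -0.2274, 0.1279]
ee_rot: [0.0, 0.997, -0.073, 0.0]
contact_force: [0.2, -0.0, 0.3]
gripper_width: -0.0005
finger_force: 0.0
time: 14.82
tool_pos: [0.6198, -0.2274, 0.1269]
ee_rot: [0.0, 0.997, -0.073, 0.0]
contact_force: [-0.1, 1.1, 0.1]
gripper_width: -0.0002
finger_force: 0.1
```

```bash
python3 -m jog '[[0,0,0.005,0],[0,0,0.005,0]]'; python3 -m jog '[[0,0,0.004,0],[0,0,0.004,0]]'
```

```text
time: 14.98
tool_pos: [0.6198, -0.2274, 0.1261]
ee_rot: [0.0, 0.997, -0.073, -0.0]
contact_force: [0.0, -0.2, 0.0]
gripper_width: 0.0
finger_force: 0.0
time: 15.15
tool_pos: [0.6199, -0.2274, 0.126]
ee_rot: [0.0, 0.997, -0.073, 0.0]
contact_force: [-1.6, 0.4, 3.3]
gripper_width: 0.0002
finger_force: 1.9
```

```bash
python3 -m jog '[[0,0,0.002,0],[0,0,0.002,0],[0,0,0.002,0]]'; python3 -m jog '[[0,0,0.001,0],[0,0,0.001,0],[0,0,0.001,0]]'
```

```text
time: 15.4
tool_pos: [0.6199, -0.2274, 0.1259]
ee_rot: [0.0, 0.997, -0.073, 0.0]
contact_force: [-2.4, 0.6, 6.2]
gripper_width: -0.0002
finger_force: 3.3
time: 15.65
tool_pos: [0.6199, -0.2275, 0.1259]
ee_rot: [0.0, 0.997, -0.073, 0.0]
contact_force: [-1.6, 1.4, 8.7]
gripper_width: 0.0
finger_force: 3.8
```

Firm stop at flag level. I retreat straight up and back, and take the last picture.

```bash
python3 -m jog '[[0,0,-0.2,0],[0,0,-0.6,0],[0,0,-1,0],[0,0,-1,0],[-0.7,0,-1,0],[-1,0,-1,0],[-1,0,-1,0],[-1,0,-1,0],[-1,0,-1,0],[-1,0,-1,0]]'; python3 - <<'E'
from h import *
im=bot.get_image('wrist');t=bot.get_image('top');cv2.imwrite('pics/w11.png',np.vstack([im,t])[:,:,::-1][::1]) 
v=np.hstack([cv2.resize(t[90:260,150:430],None,fx=1.4,fy=1.4)[:230],im[20:250,230:600]]) if 0 else None
a=cv2.resize(im[0:260,150:550],(800,520)); cv2.imwrite('pics/w12.png',a[...,::-1])
for n in("beaker","bottle","cork_ring","flag_stand"):print(n,[(np.round(d['xy']).tolist(),round(d['p'],2)) for d in bot.spot_point('top',n)])
E
```

```text
time: 16.48
tool_pos: [0.4709, -0.2057, 0.2759]
ee_rot: [0.0, 0.997, -0.073, 0.001]
contact_force: [0.8, 0.4, 0.8]
gripper_width: -0.0004
finger_force: 0.0
beaker [([204.0, 120.0], 0.87)]
bottle [([398.0, 139.0], 0.81)]
cork_ring [([309.0, 278.0], 0.65)]
flag_stand [([316.0, 207.0], 0.8), ([388.0, 201.0], 0.72)]
```

View pics/w12.png

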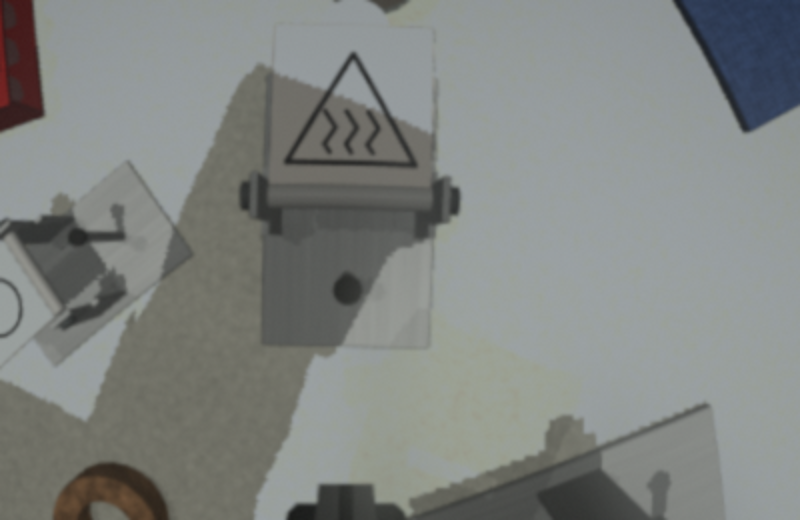

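The flag lies on the far side with its triangle up (crop around (350,110)), the stand is in place, and the bystanders have not moved. I hand it in.

```bash
python3 -c "from station import bot;print(bot.job_done())"
```

```text
the job is handed in; nothing more can be done
None
```

I pressed the standby button to its full travel (judged by force and distance), then pushed the flag over; it lies triangle up on its far rest. The stand slid about 6 mm, the beaker, bottle and cork ring looked unmoved (the rack was not re-measured), and I handed the job in at about 16.6 s; no verdict was returned.

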